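# Make up two cheese gift trays

## Task

Make up the two gift trays: the red-waxed cheese and the honey jar (yellow lid) go in the dark tray, the brown-rind cheese and the pickle jar (green lid) in the pale tray, each cheese in its tray's larger, paper-lined compartment and each jar in the smaller, bare one, standing upright and flat on the tray floor. Set each one down gently rather than dropping it. Leave the trays where they stand, and leave the white cheese and the black-lidded jam jar where they are in the stock.

Things in the scene. Friction and masses are not known exactly. Their poses are not given: they have to be found in the camera images.
- red_cheese: small round cheese in red wax, a small yellow dot on top; a plain upright disc 62 mm across and 50 mm high, 0.17 kg. Origin at the centre of its underside, z up
- brown_cheese: small round cheese with a ribbed brown natural rind; a plain upright disc 62 mm across and 50 mm high, 0.17 kg. Origin at the centre of its underside, z up
- white_cheese: small round cheese with a white rind, to be left alone; a plain upright disc 62 mm across and 50 mm high, 0.17 kg. Origin at the centre of its underside, z up
- honey_jar: honey jar, amber with a yellow lid; a plain upright cylinder 50 mm across and 72 mm high (the lid is the top 16 mm, same diameter), 0.2 kg. Origin at the centre of its underside, z up
- pickle_jar: pickle jar, olive green with a green lid; a plain upright cylinder 50 mm across and 72 mm high (the lid is the top 16 mm, same diameter), 0.2 kg. Origin at the centre of its underside, z up
- jam_jar: jam jar, dark purple with a black lid, to be left alone; a plain upright cylinder 50 mm across and 72 mm high (the lid is the top 16 mm, same diameter), 0.2 kg. Origin at the centre of its underside, z up
- pale_tray: gift tray of pale wood, loose, any yaw, 174 (x) by 98 (y) by 18 mm high, walls, divider and floor 6 mm thick, 0.6 kg. Origin at the centre of its underside, z up. Two compartments along its x: the larger, floored with white paper, for a cheese, 86 by 86 mm, centred at x = -38, y = 0 mm; the smaller, bare, for a jar, 70 (x) by 86 (y) mm, centred at x = +46, y = 0 mm
- dark_tray: gift tray of dark brown wood, loose, any yaw, 174 (x) by 98 (y) by 18 mm high, walls, divider and floor 6 mm thick, 0.6 kg. Origin at the centre of its underside, z up. Two compartments along its x: the larger, floored with white paper, for a cheese, 86 by 86 mm, centred at x = -38, y = 0 mm; the smaller, bare, for a jar, 70 (x) by 86 (y) mm, centred at x = +46, y = 0 mm
Not all that is in view belongs to the job. Leave any blue or pink look-alike of the honey_jar alone.

How it is judged:
By the outcome, as a careful person would: the job done as asked, in the order asked, and still so for the second after the job is handed in, with the robot touching nothing.
It also fails if it takes over 99 s, if anything falls off the work surface, if the arm or the gripper's body presses on something with over 40 N, if the wrist force passes 120 N, or if a joint passes its speed limit or range.

## Robot

A 6-joint arm with a two-finger parallel gripper is mounted at the origin on the work surface. World frame = base frame: x ahead of the robot, y to its left, z up, the work surface at z = 0. Lengths are in m, angles in rad, forces in N, time in s.
With the tool pointing down it reaches from about 0.275 to 1 m from the base axis. Payload 8.4 kg.
Tool frame: the origin (TCP) lies on the centre line of the jaws, within the pads' length; the fingertips stand 17 mm ahead of it and the grasp point (between the pads) lies 2 mm behind it (bot.tcp_to_tips is the y of the fingertips in the tool frame, in m); y points along the fingers, z is the direction in which the jaws open and shut, and the axes are right-handed (so a half turn about y gives the same grasp; the last joint's range is limited). The gripper opens to 85 mm and grips with 20 to 120 N. Pads are 22 mm wide; open, the fingers measure 114 mm over their backs; the gripper's body (76 mm by 85 mm) begins 54 mm behind the grasp point. The pads swing forward as they close: fully open they stand 13 mm farther back than shut.
Start: joints at [1.305, 0.353, 1.633, -0, 1.155, -0.002], TCP at [0.163, 0.603, 0.248] pointing down, gripper open.
Joint ranges: [-2.63, 2.63], [-0.92, 2.1], [0.06, 2.66], [-1.3, 4.44], [0, 2.69], [-3.02, 3.02]. Speed limits (rad/s): [2.22, 2.22, 2.79, 3.14, 3.14, 3.14].

## Interface

Orientations are given as a unit quaternion [x, y, z, w].
In Python, from workcell import bot, hand, kinematics, get_obs, vision, hand_in gives the robot as it stands. The module is installed in compiled form; this text tells all that it offers. Calls block until the motion is done:
- bot.reach(position, orientation): joint-space move of the TCP to a pose.
- bot.servo_line(position, ori=None, velocity=0.15): straight line of the TCP; ori=None keeps the orientation; velocity is the mean speed in m/s.
- bot.goto_joints(angles): joint-space move.
- hand.move_gripper(opening, strength=None): finger opening in m; strength is the grip in N (None keeps the last); returns when the fingers have stopped.
- bot.dwell(seconds).
- kinematics.solve_ik(position, orientation): joint angles nearest the present ones, or None.
- get_obs(): the state.
- vision.read_camera(name): name is "side" or "top" or "wrist"; returns a dict with "frame" (420x560x3 uint8, red, green, blue), "intrinsics" (3x3 intrinsics, pixels), "view" (4x4, takes a point from world to camera coordinates). Camera axes: x right, y down, z forward; pixel columns grow to the right and rows downward; lengths in m; the calibration is good to about 2 mm. A picture is of the moment at which its call begins. There is no depth.
A pose or a line that the arm cannot do raises bot.IKError and nothing moves.
- hand_in(): hands the job in, once; it reports no verdict.
The state is a dict: "time_s": time; "joint_pos": joint angles; "joint_vel": joint speeds; "joint_efforts": joint torques, N m; "position": TCP position; "orientation": TCP orientation; "wrist_force": force on the tool from outside, world axes, zero at the start; "ft_torque": the same for the moment, N m; "gripper_width": finger opening in m.
Only numpy, scipy, OpenCV 4.12 (cv2) and the standard library are available. Lean on these libraries where they do the work, as an engineer would, in place of code of your own. Each camera call takes 0.05 s, during which the arm holds its last target. There are 200 camera calls.

## Working session

There is one attempt and no reset: what is moved stays moved. The work goes in short steps, each a Python script; the robot and the scene stay as the last script left them, time stands still between calls to the robot, and variables do not carry over. Pictures are saved under pics/ and viewed, about 12 in all and at most 16, crops included, and the job is handed in when it is done.

```bash
mkdir -p pics
python3 - <<'E'
from workcell import bot, hand, kinematics, get_obs, vision
import cv2,numpy as np
np.set_printoptions(precision=4,suppress=True)
for n in("top","side"):
    c=vision.read_camera(n); cv2.imwrite(f"pics/{n}0.png",c["frame"][:,:,::-1]); print(n,c["intrinsics"].tolist(),"\n",c["view"], -c["view"][:3,:3].T@c["view"][:3,3])
o=get_obs();print(o)
E
```

```text
top [[454.45183318257614, 0.0, 282.38695180903574], [0.0, 454.45183318257614, 201.29637212342428], [0.0, 0.0, 1.0]] 
 [[ 0.0107 -0.9999  0.0039 -0.0166]
 [-0.9936 -0.0111 -0.1125  0.633 ]
 [ 0.1125 -0.0027 -0.9936  1.0227]
 [ 0.      0.      0.      1.    ]] [ 0.5141 -0.0068  1.0875]
side [[500.35894642046617, 0.0, 268.9845347352353], [0.0, 500.35894642046617, 211.86959094672554], [0.0, 0.0, 1.0]] 
 [[ 0.9448 -0.3267  0.0243 -0.6098]
 [-0.1428 -0.4775 -0.8669  0.1282]
 [ 0.2949  0.8156 -0.4978  0.93  ]
 [ 0.      0.      0.      1.    ]] [ 0.3202 -0.8966  0.589 ]
{'time_s': 0.1, 'joint_pos': array([ 1.3046,  0.3536,  1.6341,  0.    ,  1.1552, -0.0024]), 'joint_vel': array([-0.0011, -0.0031, -0.0017, -0.0003, -0.0002, -0.0009]), 'joint_efforts': array([ -0.0003, -60.636 , -34.2819,   0.    ,   0.0039,   0.    ]), 'position': array([0.1628, 0.603 , 0.2476]), 'orientation': array([ 0.7014, -0.0931,  0.0929, -0.7005]), 'wrist_force': array([0.1403, 0.3197, 0.0981]), 'ft_torque': array([-0.0305, -0.0548, -0.0109]), 'gripper_width': 0.0853047004737599}
```

View pics/top0.png

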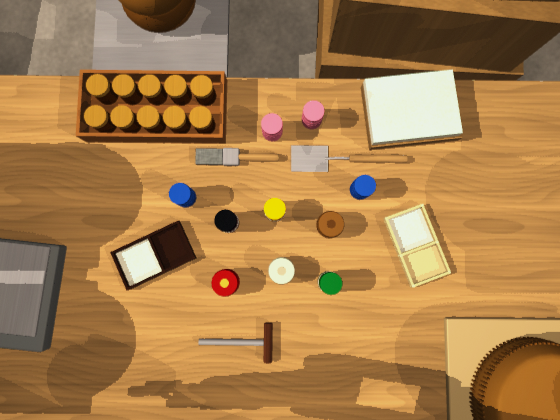

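View pics/side0.png

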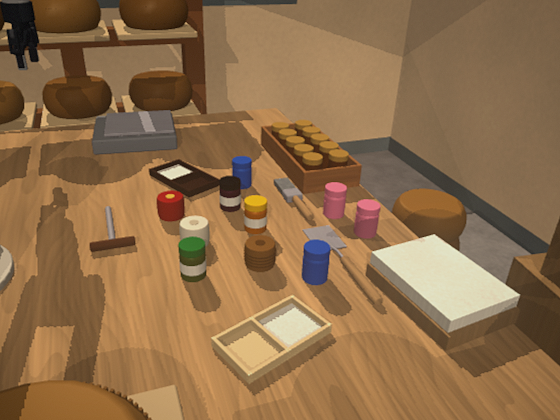

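```bash
cat > h.py <<'E'
from workcell import bot, hand, kinematics, get_obs, vision, hand_in
import cv2, numpy as np
from scipy.spatial.transform import Rotation as R
np.set_printoptions(precision=4,suppress=True)
def ray(c,uv,z):
    V=c["view"]; Rm=V[:3,:3]; o=-Rm.T@V[:3,3]
    d=Rm.T@np.linalg.solve(c["intrinsics"],[uv[0],uv[1],1]); return (o+d*(z-o[2])/d[2])[:2]
def proj(c,p):
    q=c["intrinsics"]@(c["view"]@np.append(p,1))[:3]; return q[:2]/q[2]
def quat(a):   # tool down, jaws opening along world angle a
    s,c=np.sin(a),np.cos(a)
    return R.from_matrix(np.array([[s,0,c],[-c,0,s],[0,-1,0]])).as_quat()
E
python3 - <<'E'
from h import *
c=vision.read_camera("top"); s=vision.read_camera("side")
f=c["frame"]; hsv=cv2.cvtColor(f,cv2.COLOR_RGB2HSV)
guess=dict(red=((225,282),(.025,)),brown=((330,224),(.025,)),white=((281,270),(.025,)),honey=((275,209),(.064,)),pickle=((331,283),(.064,)),jam=((227,221),(.064,)))
rng=dict(red=((0,200,60),(4,255,255)),brown=((5,120,40),(14,255,175)),white=((15,0,150),(40,100,255)),honey=((25,200,100),(32,255,255)),pickle=((50,120,30),(80,255,255)),jam=((0,0,0),(180,255,30)))
over=[f.copy(),s["frame"].copy()]
def comp(mask,g,r):
    m=np.zeros_like(mask); cv2.circle(m,g,r,255,-1); m&=mask
    cs,_=cv2.findContours(m,cv2.RETR_EXTERNAL,cv2.CHAIN_APPROX_NONE); return max(cs,key=cv2.contourArea)
def draw(pts):
    for im,cam in zip(over,(c,s)):
        cv2.polylines(im,[np.array([proj(cam,p) for p in pts]).round().astype(int)],True,(0,255,255),1)
for n,(g,(z,)) in guess.items():
    k=comp(cv2.inRange(hsv,*rng[n]),g,20); (u,v),r=cv2.minEnclosingCircle(k)
    M=cv2.moments(k); cen=(M["m10"]/M["m00"],M["m01"]/M["m00"])
    p=ray(c,cen,z); p2=ray(c,(u,v),z); dep=1.06-z
    print(n,p,p2,"diam mm",2000*r*dep/454,"eqdiam",2000*np.sqrt(M["m00"]/np.pi)*dep/454)
    H,rad=(.05,.031) if z<.03 else (.072,.025)
    t=np.linspace(0,6.28,40)
    for zz in(0,H): draw([(p[0]+rad*np.cos(a),p[1]+rad*np.sin(a),zz) for a in t])
def tray(n,mask,g,pmask,pg):
    k=comp(mask,g,60); q=np.array([ray(c,x[0],.018) for x in k]); rc=cv2.minAreaRect((q*1000).astype(np.float32))
    kp=comp(pmask,pg,32); qp=np.array([ray(c,x[0],.006) for x in kp]); pr=cv2.minAreaRect((qp*1000).astype(np.float32))
    b=cv2.boxPoints(rc); e=b[1]-b[0]; e2=b[2]-b[1]; e=e if np.hypot(*e)>np.hypot(*e2) else e2
    d=np.array(rc[0])-pr[0]; e*=np.sign(e@d); yaw=np.arctan2(e[1],e[0]); ct=np.array(rc[0])/1000
    print(n,ct,"yaw",yaw,np.arctan2(d[1],d[0]),"size",rc[1],"paper",np.array(pr[0])/1000,pr[1],"dist",np.hypot(*d))
    Rm=np.array([[np.cos(yaw),-np.sin(yaw)],[np.sin(yaw),np.cos(yaw)]])
    draw([np.append(ct+Rm@[x,y],.018) for x,y in((-.087,-.049),(.087,-.049),(.087,.049),(-.087,.049))])
    for x in(-.038,.046): print("  comp",ct+Rm@[x,0])
H,S,V=cv2.split(hsv)
paper=((S<70)&(V>140)).astype(np.uint8)*255
dark=((V<75)).astype(np.uint8)*255
tray("dark",dark|paper,(153,255),paper,(139,260))
pale=((V>150)&(S<135)).astype(np.uint8)*255
tray("pale",pale,(418,246),paper,(410,229))
o=np.vstack([over[0][60:350],over[1][80:400]])
cv2.imwrite("pics/ov.png",o[:,:,::-1]);
E
```

```text
red [0.4453 0.1208] [0.4455 0.1209] diam mm 62.75793329734635 eqdiam 59.58328169979373
brown [ 0.5806 -0.1021] [ 0.5821 -0.1182] diam mm 60.35965995116381 eqdiam 18.638854063584976
white [ 0.4735 -0.0083] [ 0.4737 -0.0083] diam mm 60.803003248139106 eqdiam 58.659887814722566
honey [0.6141 0.0089] [0.6137 0.0088] diam mm 47.48026455446487 eqdiam 45.03732024636514
pickle [ 0.449  -0.1179] [ 0.4492 -0.1182] diam mm 50.51323745324223 eqdiam 47.48784417873819
jam [0.5856 0.1182] [0.585  0.1183] diam mm 48.37172245244098 eqdiam 45.54470373792954
dark [0.506  0.2911] yaw -1.1157368 -1.1311910798923799 size (97.76025390625, 175.5152587890625) paper [0.4889 0.3274] (82.63424682617188, 81.61602020263672) dist 40.14591079582638
  comp [0.4893 0.3252]
  comp [0.5263 0.2497]
pale [ 0.5355 -0.3257] yaw -2.7720175 -2.8643557616817827 size (175.67820739746094, 103.02642822265625) paper [ 0.5718 -0.3154] (82.64395904541016, 81.20050048828125) dist 37.7315362680447
  comp [ 0.5709 -0.312 ]
  comp [ 0.4926 -0.3423]
```

View pics/ov.png

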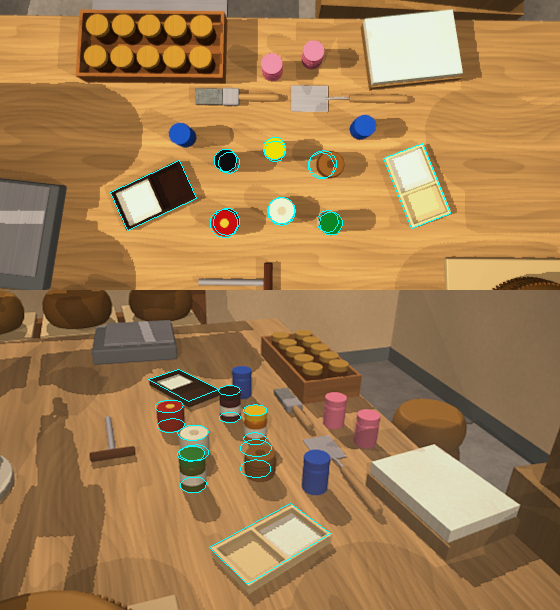

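The measured sizes agree with those given, and the outlines match in both views. The exception is the brown cheese, whose mask failed, so I'll use its hand-read centre at pixel (330,224) and check it again later. Starting with the red cheese.

```bash
cat >> h.py <<'E'
POS=dict(red=(.4453,.1208),honey=(.6141,.0089),pickle=(.449,-.118))
DARK=-1.116; PALE=-2.775
PLACE=dict(red=(.489,.3262),honey=(.5263,.2497),brown=(.5713,-.3137),pickle=(.4926,-.3423))
HZ=dict(red=.034,brown=.034,honey=.050,pickle=.050)   # TCP above underside
UP=.20
def best(p,a):
    c=[(q,kinematics.solve_ik(p,q)) for q in (quat(a),quat(a+np.pi))]
    c=[x for x in c if x[1] is not None]
    return min(c,key=lambda x:np.abs(x[1]-get_obs()["joint_pos"]).max())[0]
def st(msg):
    o=get_obs(); print(msg,"t=%.1f"%o["time_s"],o["position"],"F",o["wrist_force"],"w %.4f"%o["gripper_width"],"j",o["joint_pos"])
def pick(n,xy,a):
    h=HZ[n]; q=best([*xy,UP],a)
    hand.move_gripper(.085,40); bot.reach([*xy,UP],q)
    bot.servo_line([*xy,h+.03],velocity=.15); bot.servo_line([*xy,h],velocity=.06); st("at")
    hand.move_gripper(.03 if h<.04 else .02,40); st("grip")
    bot.servo_line([*xy,h+.03],velocity=.08); bot.servo_line([*xy,UP],velocity=.2); st("up")
def place(n,xy,a,off=0):
    h=HZ[n]; q=best([*xy,UP],a); bot.reach([*xy,UP],q); st("over")
    z0=.006+h+off; bot.servo_line([*xy,z0+.03],velocity=.2); bot.servo_line([*xy,z0+.005],velocity=.05)
    bot.dwell(.2); f0=get_obs()["wrist_force"][2]; z=z0+.005
    while z>z0-.004:
        z-=.001; bot.servo_line([*xy,z],velocity=.02)
        if get_obs()["wrist_force"][2]-f0>2: break
    st("down z-z0=%.4f f0=%.2f"%(z-z0,f0))
def release(n,xy):
    w=get_obs()["gripper_width"]; hand.move_gripper(w+.006); hand.move_gripper(w+.018); z=get_obs()["position"][2]
    bot.servo_line([*xy,z+.05],velocity=.1); bot.servo_line([*xy,UP],velocity=.25); st("released")
E
python3 - <<'E'
from h import *
pick("red",POS["red"],DARK+np.pi/2)
place("red",PLACE["red"],DARK+np.pi/2)
c=vision.read_camera("side");cv2.imwrite("pics/p1.png",cv2.resize(c["frame"][130:230,80:280],None,fx=3,fy=3)[:,:,::-1])
E
```

```text
at t=4.1 [0.4451 0.1207 0.0337] F [-0.5154 -0.1048 -0.4576] w 0.0854 j [ 0.2616  0.4437  2.1277 -0.      0.5709 -0.1932]
grip t=4.5 [0.4456 0.1209 0.0346] F [-0.7272 -0.3761  5.2111] w 0.0606 j [ 0.2616  0.442   2.1274  0.0001  0.5714 -0.1931]
up t=5.9 [0.4445 0.1206 0.1989] F [-0.6527 -0.8691 -1.9411] w 0.0611 j [ 0.2617  0.1573  2.022  -0.      0.9641 -0.1932]
over t=6.7 [0.4882 0.3249 0.1989] F [-0.139  -0.0038 -0.6997] w 0.0610 j [ 0.5849  0.3465  1.7627 -0.0006  1.035   0.13  ]
down z-z0=-0.0000 f0=-2.01 t=9.6 [0.4891 0.3263 0.0406] F [-2.3214 -1.5382  5.681 ] w 0.0609 j [ 0.5857  0.5627  1.852  -0.      0.7267  0.1309]
```

View pics/p1.png

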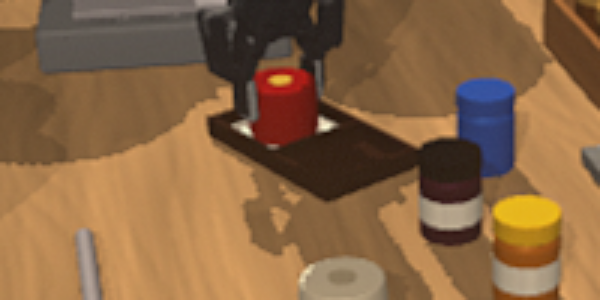

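The picture shows the red cheese standing on the paper at crop pixel (285,110), with the fingers clear of the tray walls. Releasing it and going on to the honey jar.

Run:
```python
from h import *
release("red",PLACE["red"])
pick("honey",POS["honey"],0.25)
place("honey",PLACE["honey"],DARK+np.pi/2)
release("honey",PLACE["honey"])
c=vision.read_camera("top");a=cv2.resize(c["frame"][140:310,90:400],None,fx=1.8,fy=1.8)
c=vision.read_camera("side");b=cv2.resize(c["frame"][130:300,80:390],None,fx=1.8,fy=1.8)
cv2.imwrite("pics/p2.png",np.vstack([a,b])[:600,:,::-1])
```

```text
released t=11.4 [0.4887 0.326  0.1996] F [-0.0313  1.2088 -1.0644] w 0.0792 j [0.5857 0.3462 1.7615 0.     1.0343 0.131 ]
at t=14.5 [0.614  0.0089 0.0497] F [-0.2019 -0.4597 -0.6074] w 0.0848 j [ 0.012   0.5782  1.7892 -0.      0.7747 -0.2379]
grip t=15.0 [0.6145 0.0089 0.0505] F [-0.7853  0.1796  4.0456] w 0.0494 j [ 0.012   0.5771  1.7889 -0.      0.7748 -0.2379]
up t=16.2 [0.6133 0.0089 0.1987] F [-0.0959  0.1873 -2.2707] w 0.0490 j [ 0.012   0.3856  1.7041 -0.      1.0537 -0.238 ]
over t=17.2 [0.5266 0.2489 0.1996] F [-0.8592 -0.8519 -2.2541] w 0.0491 j [ 0.4392  0.339   1.7722 -0.0006  1.0309 -0.0147]
down z-z0=-0.0000 f0=-1.60 t=20.1 [0.5264 0.2498 0.0565] F [-0.6395 -1.3043  5.6646] w 0.0489 j [ 0.4404  0.5321  1.8589 -0.      0.7503 -0.0144]
released t=21.8 [0.5261 0.2496 0.1999] F [ 0.1248  0.1844 -0.1928] w 0.0668 j [ 0.4405  0.3381  1.7727  0.      1.0308 -0.0144]
```

View pics/p2.png

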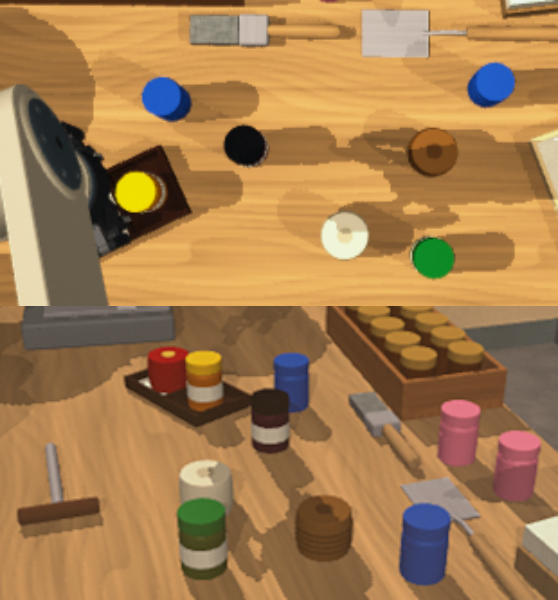

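The dark tray is done: the red cheese and the honey jar stand upright, and the other items haven't moved. The brown cheese's blob centre is at about (330.8,224.2) in the top view, and its top centre is at about (260,244) in the side view. I'll check one against the other and carry on.

Run:
```python
from h import *
c=vision.read_camera("top"); s=vision.read_camera("side")
b=ray(c,(330.8,224.2),.025); b2=ray(s,(260,244.4),.05); print(b,b2)
if np.hypot(*(b-b2))<.012:
    b=(b+b2)/2
    pick("brown",b,0.2)
    place("brown",PLACE["brown"],PALE+np.pi/2)
    s=vision.read_camera("side");cv2.imwrite("pics/p3.png",cv2.resize(s["frame"][200:400,180:380],None,fx=2.5,fy=2.5)[:,:,::-1])
```

```text
[ 0.5817 -0.1236] [ 0.5812 -0.1285]
at t=25.4 [ 0.5813 -0.126   0.0337] F [-0.7025 -0.5482  0.0105] w 0.0845 j [-0.216   0.5812  1.8376 -0.      0.7233 -0.416 ]
grip t=25.8 [ 0.582  -0.1261  0.0347] F [-0.5831 -0.4459  6.2647] w 0.0612 j [-0.2159  0.5798  1.8371  0.      0.7236 -0.416 ]
up t=27.1 [ 0.5806 -0.1259  0.1988] F [-0.4084  0.0349 -2.0484] w 0.0611 j [-0.216   0.3575  1.7466  0.      1.0393 -0.416 ]
over t=28.1 [ 0.571 -0.313  0.199] F [-0.8697 -0.3345 -1.616 ] w 0.0610 j [-0.5039  0.4407  1.6174  0.0004  1.0852  0.6981]
down z-z0=-0.0000 f0=-2.30 t=31.1 [ 0.5713 -0.3137  0.0407] F [-2.8178  1.4838  6.0852] w 0.0608 j [-0.5044  0.6341  1.704  -0.      0.8034  0.6997]
```

View pics/p3.png

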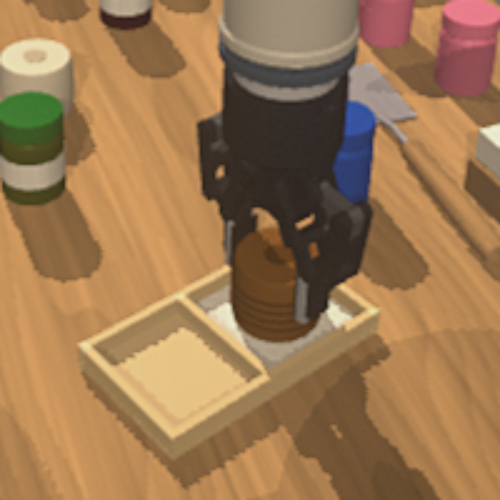

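The brown cheese sits on the paper at crop pixel (275,285), clear of the walls. Releasing it, then the pickle jar.

Run:
```python
from h import *
release("brown",PLACE["brown"])
pick("pickle",POS["pickle"],-.2)
place("pickle",PLACE["pickle"],PALE+np.pi/2)
release("pickle",PLACE["pickle"])
bot.reach([.35,0,.35],best([.35,0,.35],0)); st("home")
c=vision.read_camera("top");a=c["frame"][60:350]
s=vision.read_camera("side");b=s["frame"][80:390]
cv2.imwrite("pics/p4.png",np.vstack([a,b])[:,:,::-1])
```

```text
released t=32.9 [ 0.571  -0.3135  0.1996] F [ 0.1456  0.3104 -0.4739] w 0.0788 j [-0.5045  0.4398  1.6172 -0.      1.0851  0.6998]
at t=35.6 [ 0.4489 -0.118   0.0498] F [0.4741 0.4321 0.0909] w 0.0850 j [-0.2602  0.4145  2.1164 -0.      0.6112 -0.0602]
grip t=36.0 [ 0.4492 -0.1181  0.0504] F [-0.8336  0.3691  5.8516] w 0.0490 j [-0.2602  0.4132  2.1162 -0.      0.6116 -0.0602]
up t=37.3 [ 0.4482 -0.1178  0.1989] F [-0.3494 -0.0203 -3.3459] w 0.0494 j [-0.2602  0.1616  2.0164  0.      0.9651 -0.0603]
over t=38.2 [ 0.4919 -0.3411  0.1987] F [-0.7728 -0.6508 -1.8997] w 0.0493 j [-0.6091  0.3647  1.7362  0.0006  1.0436  0.593 ]
down z-z0=-0.0000 f0=-2.27 t=41.0 [ 0.4927 -0.3424  0.0565] F [-1.3438  1.2728  4.5795] w 0.0493 j [-0.6098  0.5518  1.8198  0.0001  0.7697  0.5944]
released t=42.7 [ 0.4925 -0.3422  0.1999] F [-0.601  -0.7026 -0.4482] w 0.0673 j [-0.6098  0.3635  1.7348  0.      1.0433  0.5944]
home t=44.2 [ 0.3505 -0.0004  0.3497] F [ 1.368  -0.9379  0.1775] w 0.0672 j [-0.0052 -0.2045  2.0165 -0.0002  1.33   -0.0038]
```

View pics/p4.png

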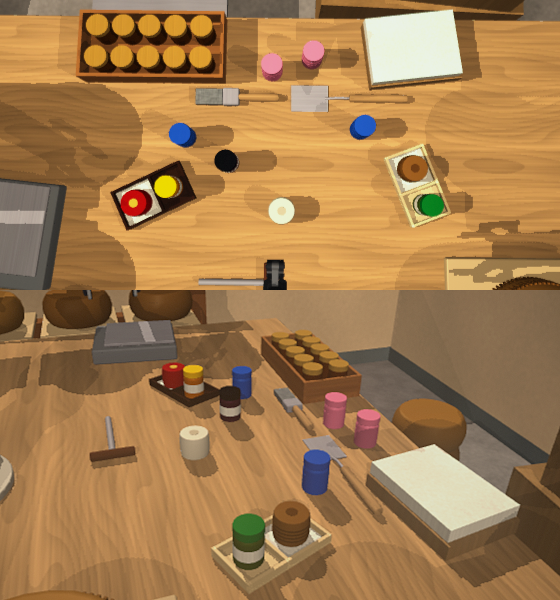

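All four items stand upright in the right compartments, and the trays, white cheese and jam jar are where they were.

```bash
python3 -c "
from h import *
hand_in()"
```

```text
the job is handed in; nothing more can be done
```

The red-waxed cheese and the honey jar are in the dark tray, and the brown-rind cheese and the pickle jar are in the pale tray. The cheeses are on the paper and the jars in the bare compartments. I handed the job in at about 44 s of the 99 s allowed.

- **Setting down:** each item was lowered slowly until it touched, and all four touched within 1 mm of the expected tray floor height. The wrist force rose by about 7–8 N at contact.
- **Final pictures:** in the top and side views all four stand upright. The trays, white cheese, jam jar and blue and pink look-alikes appear unmoved. I judged this by eye and did not measure final positions.
- **Disagreement:** the first colour mask for the brown cheese failed. I used centres read by hand from the top and side views, which agreed to 5 mm, and the grasp closed at the correct width.

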